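Pack the full-arch cast and close the model box

TASK

Stand the full-arch plaster cast, teeth up, inside the open white model box (set it down, do not drop it). Then close the box with its rectangular lid, tab upwards, lying flat and fully seated on the rim all round.

Things in the scene. Friction and masses are not known exactly. Their poses are not given: they have to be found in the camera images.
- cast_mid (a point): Centre, 21 mm above its underside, of the full-arch plaster cast (buff, teeth up, 42 mm high, 170 g): block 30 mm high, 56 long (x), 54 wide (y), with a complete horseshoe of teeth. z up, +x to the front teeth. Grip the flat sides y = +-27, flat from x = -28 to +14; the front narrows to 34. On the left or right. Not the narrow cast with half a row of teeth, nor the bare block.
- box: The model box: open white plastic box, 130 mm (x) by 150 mm (y) outside, 60 mm high, walls and floor 4 mm thick (inside 122 x 142 mm). Origin at the centre of its underside, z up. It is fixed to the table and stands turned by up to 20 degrees.
- lid_grip (a point): Grip point of the rectangular lid (white, tab up, 120 g): plate 130 (x) x 150 (y) x 4 mm, lip below 104 x 124, 8 deep (9 mm play in the box); central upright tab 14 thick (x), 56 long (y), 36 high. Point in the tab, 22 above the plate's top, 14 under the tab's top, 34 above the lip's underside; seated it is 86 above the box's underside. Fits turned 180 degrees. Left or right; not the round lid.
Mind the look-alikes: they are no part of the job. What is shaped like the part that bears lid_grip but black is not meant.

How it is judged:
On the way:
1. the full-arch cast stands in the box, teeth up, let go, with the box still open (x of cast_mid in the frame of box between -0.045 and 0.045 m and y of cast_mid in the frame of box between -0.055 and 0.055 m and z of cast_mid in the frame of box between 0.019 and 0.031 m and angle between cast_mid's own z axis and vertical below 0.17 rad and contact force between the fingers and cast below 0.05 N and distance between lid_grip and box above 0.13 m), for 0.2 s.
At the end, for the whole second after the job is handed in: The full-arch cast stands on the box floor, upright within 10 degrees, anywhere inside; the rectangular lid is on, tab up, plate on the rim (within about 3 mm of height, level within 2 degrees), centred within 15 mm, square within 11 degrees either way round; both let go (x of cast_mid in the frame of box between -0.045 and 0.045 m and y of cast_mid in the frame of box between -0.055 and 0.055 m and z of cast_mid in the frame of box between 0.019 and 0.031 m and angle between cast_mid's own z axis and vertical below 0.17 rad and x of lid_grip in the frame of box between -0.015 and 0.015 m and y of lid_grip in the frame of box between -0.015 and 0.015 m and z of lid_grip in the frame of box between 0.081 and 0.0885 m and angle between lid_grip's own z axis and vertical below 0.04 rad and angle between the x axis of lid_grip and the x axis of box, either way round below 0.2 rad and contact force between the fingers and cast below 0.05 N and contact force between the fingers and lid below 0.05 N); the robot touches nothing.
It fails at once if the cast is dropped: it falls free of the fingers faster than 0.6 m/s (a drop of about 20 mm) (linear speed of cast above 0.6 m/s and contact force between the fingers and cast below 0.05 N).
It also fails if it takes over 72 s, if anything falls off the work surface, if the arm or the gripper's body presses on something with over 40 N, if the wrist force passes 120 N, or if a joint passes its speed limit or range.

ROBOT

A 6-joint arm with a two-finger parallel gripper is mounted at the origin on the work surface. World frame = base frame: x ahead of the robot, y to its left, z up, the work surface at z = 0. Lengths are in m, angles in rad, forces in N, time in s.
With the tool pointing down it reaches from about 0.275 to 0.975 m from the base axis. Payload 8.4 kg.
Tool frame: the origin (TCP) lies at the very end of the fingers, on their centre line; the grasp point (between the pads) lies 19 mm behind it; x points along the fingers, y is the direction in which the jaws open and shut, and the axes are right-handed (so a half turn about x gives the same grasp; the last joint's range is limited). The gripper opens to 92 mm and grips with 3 to 60 N. Pads are 20 mm wide; open, the fingers measure 128 mm over their backs; the gripper's body (75 mm by 189 mm) begins 69 mm behind the grasp point.
Start: joints at [-1.215, 0.353, 1.633, -0, 1.155, -0.002], TCP at [0.219, -0.585, 0.215] pointing down, gripper open.
Joint ranges: [-2.63, 2.63], [-0.92, 2.1], [0.06, 2.66], [-1.3, 4.44], [0, 2.69], [-3.02, 3.02]. Speed limits (rad/s): [2.22, 2.22, 2.79, 3.14, 3.14, 3.14].

INTERFACE

Orientations are given as [roll, pitch, yaw] about the fixed x, y, z axes, in that order (R = Rz(yaw) Ry(pitch) Rx(roll)).
In Python, from cell import status, viewer, order gives the robot as it stands. The module is installed in compiled form; this text tells all that it offers.
- The arm moves only by the shell command python3 -m handwheel 'ROWS' [OPENING] [FORCE]. ROWS is JSON, a list of rows, each an object with "translation": the shift along the tool's x, y, z in m, a list of three; "rot": the turn, a rotation vector about the tool's x, y, z in degrees, a list of three. In form: [{"translation": [x, y, z], "rot": [wx, wy, wz]}, ...]. A call has 1 to 8 rows; each row shifts and turns the commanded pose from where the row before left it, along the tool's axes as they then stand; what a row does not reach is not made up. A row lasts 1/8 s, in which the tool goes at most 62.5 mm and 10.7 degrees, less where a joint would pass 70% of its speed; a pose out of reach is approached as far as the arm can. A call is refused whole if a number of a shift passes 0.0625 or a number of a turn 10.7, either way. A call with a gripper value outside its range is refused whole. OPENING is the gripper command: -1 is shut, 1 is fully open, values between are in proportion, set as the call begins (- or left out, the last holds). The fingers move at their own pace and stop on an object; FORCE is the grip in N (left out, the last holds). Time passes only in rows, so rows that do not move let the fingers close. It gives the time, the measured TCP pose, the force and the opening at its end, in the units of the state.
- status.read_state(): the state, without advancing time (a new reading comes with each control period).
- viewer.capture(name): name is "scene" or "top"; returns the picture (480x640x3 uint8, red, green, blue); there is no depth.
- viewer.camera_model(name): a dict with "mtx" (3x3 intrinsics, pixels), "extrinsics" (4x4, takes a point from world to camera coordinates). Camera axes: x right, y up, looking along -z (the intrinsics and any distortion apply to the point x, -y, -z); pixel columns grow to the right and rows downward; lengths in m; the calibration is good to about 2 mm. A picture is of the moment at which its call begins. camera_model takes no time and is no camera call.
- order.sign_off(): hands the job in, once; it reports no verdict.
The state is a dict: "time_s": time; "q": joint angles; "joint_vel": joint speeds; "effort": joint torques, N m; "tcp_pos": TCP position; "tcp_rot": TCP orientation; "contact_force": force on the tool from outside, world axes, zero at the start; "ft_torque": the same for the moment, N m; "finger_gap": finger opening in m.
Only numpy, scipy, OpenCV 4.12 (cv2) and the standard library are available. Lean on these libraries where they do the work, as an engineer would, in place of code of your own. Each camera call takes 0.05 s, during which the arm holds its last target. There are 200 camera calls.

## Working session

There is one attempt and no reset: what is moved stays moved. The work goes in short steps, Python scripts to look and compute and a shell command to move; the robot and the scene stay as the last step left them, time stands still between calls to the robot, and variables do not carry over. Pictures are saved under pics/ and viewed, about 8 in all and at most 12, crops included, and the job is handed in when it is done.

```bash
mkdir -p pics; python3 - <<'E'
from cell import status, viewer
import cv2,numpy as np
for n in("scene","top"):
    im=viewer.capture(n); cv2.imwrite(f"pics/{n}0.png",im[:,:,::-1])
    m=viewer.camera_model(n); print(n,np.round(np.array(m["mtx"]),1).tolist(),np.round(np.array(m["extrinsics"]),3).tolist(),[k for k in m])
s=status.read_state();print(s)
E
```

```text
scene [[508.0, 0.0, 319.8], [0.0, 508.0, 238.6], [0.0, 0.0, 1.0]] [[0.847, 0.532, -0.007, -0.34], [-0.434, 0.7, 0.567, 0.139], [0.307, -0.477, 0.823, -1.135], [0.0, 0.0, 0.0, 1.0]] ['mtx', 'extrinsics']
top [[491.4, 0.0, 323.5], [0.0, 491.4, 249.7], [0.0, 0.0, 1.0]] [[-0.014, -0.999, -0.032, 0.049], [0.997, -0.016, 0.069, -0.406], [-0.07, -0.031, 0.997, -1.05], [0.0, 0.0, 0.0, 1.0]] ['mtx', 'extrinsics']
{'time_s': 0.1, 'q': array([-1.21539650e+00,  3.53604334e-01,  1.63404673e+00,  1.00873477e-05,
        1.15514682e+00, -2.41717955e-03]), 'joint_vel': array([-0.00065444, -0.00128663, -0.00561339, -0.00129442, -0.0009847 ,
        0.00071711]), 'effort': array([ 1.59401588e-04, -5.94904125e+01, -3.34930372e+01,  6.99816691e-02,
        1.84390048e-02, -1.63955292e-05]), 'tcp_pos': array([ 0.21873976, -0.58502061,  0.21392843]), 'tcp_rot': array([-1.58086626,  1.56959106,  1.91853932]), 'contact_force': array([ 0.23366963, -0.78278553, -0.79770361]), 'ft_torque': array([0.00153041, 0.03966998, 0.01738852]), 'finger_gap': 0.09189093479646727}
```

View pics/top0.png

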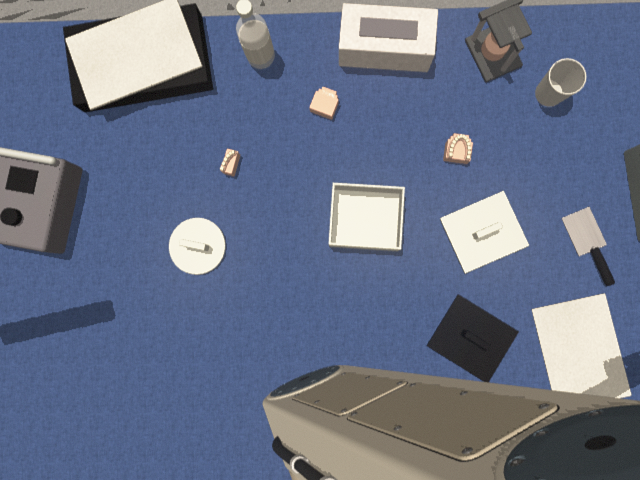

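View pics/scene0.png

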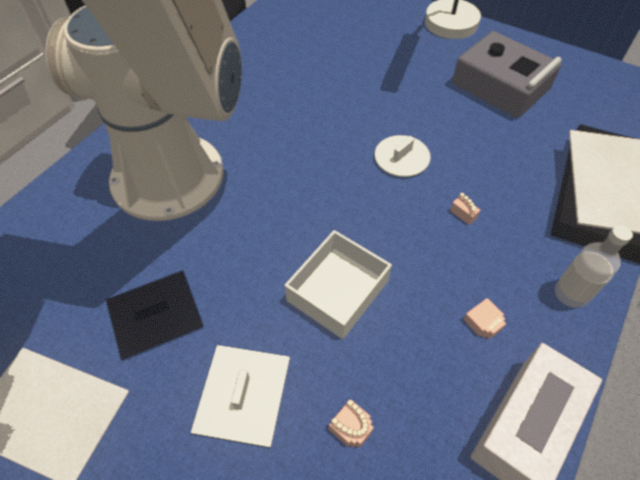

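Top view candidates for the cast: (459,149) has a full horseshoe of teeth, (323,103) is a bare block and (230,163) has half a row, so (459,149) is the one. Lids: (485,232) is white and rectangular, (197,246) is round and (473,340) is black, so (485,232). The paper sheet at (582,345) has no tab. The box is at (367,217). I'll measure these and confirm in one crop.

```bash
cat > h.py <<'E'
from cell import status, viewer
import cv2,numpy as np
def ray(n,uv,z):
    m=viewer.camera_model(n);K=np.array(m["mtx"]);E=np.array(m["extrinsics"]);R=E[:3,:3];t=E[:3,3]
    uv=np.atleast_2d(np.array(uv,float)); d=np.c_[uv,np.ones(len(uv))]@np.linalg.inv(K).T
    d=(d*[1,-1,-1])@R; c=-R.T@t
    return c+d*((z-c[2])/d[:,2])[:,None]
def proj(n,P):
    m=viewer.camera_model(n);K=np.array(m["mtx"]);E=np.array(m["extrinsics"])
    p=(np.atleast_2d(P)@E[:3,:3].T+E[:3,3])*[1,-1,-1]; p=p@K.T; return p[:,:2]/p[:,2:]
def comp(mask,near):
    n,l,s,c=cv2.connectedComponentsWithStats(mask.astype(np.uint8)); 
    i=1+np.argmin(np.hypot(*(c[1:]-near).T)+1e3*(s[1:,4]<60)); return (l==i).astype(np.uint8)
def rect(pts):
    (c,s,a)=cv2.minAreaRect((pts[:,:2]*1000).astype(np.float32)); return np.round(c,1),np.round(s,1),round(a,1)
E
python3 - <<'E'
from h import *
im=cv2.imread("pics/top0.png"); h=cv2.cvtColor(im,cv2.COLOR_BGR2HSV)
blue=(h[...,0]>95)&(h[...,0]<130)&(h[...,1]>90)
white=(h[...,1]<60)&(h[...,2]>140)
for nm,m,near,z in(("lid",white,(485,232),.012),("box",~blue,(367,217),.06),("cast",~blue&(h[...,2]>90),(459,149),.030),("castteeth",(h[...,1]<100)&(h[...,2]>150),(459,145),.042)):
    c=comp(m,near); p=max(cv2.findContours(c,0,1)[0],key=len)[:,0]
    print(nm,c.sum(),"px",cv2.boundingRect(p),rect(ray("top",p,z)))
    if nm in("cast","box"): print(np.round(cv2.boxPoints(cv2.minAreaRect(p))).tolist())
a=cv2.resize(im[110:190,410:510],(500,400),interpolation=cv2.INTER_CUBIC)
sc=cv2.imread("pics/scene0.png")
b=cv2.resize(sc[390:456,320:385],(300,300),interpolation=cv2.INTER_CUBIC)
o=np.zeros((580,800,3),np.uint8);o[:400,:500]=a;o[:300,500:]=b
c=cv2.resize(im[180:280,430:540],(275,250),interpolation=cv2.INTER_CUBIC);o[310:560,510:785]=c
d=cv2.resize(im[170:260,320:415],(190,180),interpolation=cv2.INTER_CUBIC);o[400:580,:190]=d
cv2.imwrite("pics/crop1.png",o)
E
```

```text
lid 4342 px (440, 190, 90, 84) (array([ 441.5, -304.2]), array([133.3, 152. ]), 22.5)
box 12500 px (328, 181, 206, 99) (array([ 441.1, -178.6]), array([420.1, 188.9]), 85.5)
[[326.0, 270.0], [331.0, 179.0], [535.0, 191.0], [530.0, 282.0]]
cast 815 px (443, 132, 31, 35) (array([ 618.9, -249.7]), array([60.9, 70.8]), 80.6)
[[442.0, 163.0], [446.0, 131.0], [474.0, 135.0], [470.0, 167.0]]
castteeth 601 px (446, 133, 27, 28) (array([ 620.2, -249.3]), array([53. , 56.6]), 80.3)
```

View pics/crop1.png

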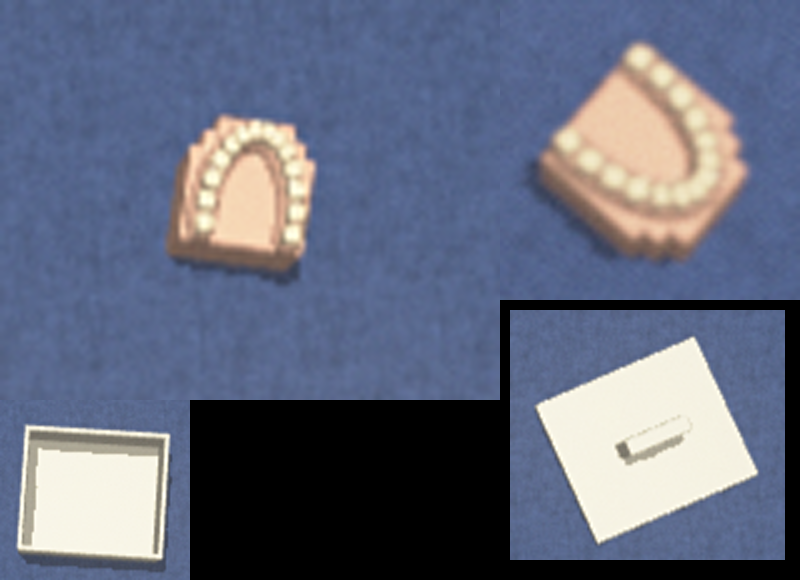

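The crop confirms the cast: full horseshoe, teeth front pointing up in the image (world +x). The white lid has its tab up. Next I'll refine the box and cast by line fits.

```bash
cat >> h.py <<'E'
from scipy.spatial.transform import Rotation as Ro
def pose():
    s=status.read_state(); return np.array(s["tcp_pos"]),Ro.from_euler("xyz",s["tcp_rot"])
def plan(pos,yaw,n=None):
    """jaw axis (tool y) at world yaw (deg, mod 180), tool x down; print per-row tool-axis moves"""
    p,R=pose(); best=None
    for k in(0,180):
        a=np.radians(yaw+k); y=np.array([np.cos(a),np.sin(a),0]); x=np.array([0,0,-1.]); 
        T=Ro.from_matrix(np.c_[x,y,np.cross(x,y)]); rv=(R.inv()*T).as_rotvec(degrees=True)
        if best is None or np.linalg.norm(rv)<np.linalg.norm(best): best=rv
    d=np.array(pos)-p; n=n or int(max(np.ceil(np.abs(d).max()/.055),np.ceil(np.abs(best).max()/10)))
    print("dist",np.round(d,4),"rot",np.round(best,2),"n",n)
    for i in range(n):
        print(np.round(R.inv().apply(d/n),4).tolist(),np.round(best/n,2).tolist()); R=R*Ro.from_rotvec(best/n,degrees=True)
def show():
    s=status.read_state();R=pose()[1].as_matrix();y=R[:,1]
    print("t",round(s["time_s"],2),"tcp",np.round(s["tcp_pos"],4),"down",np.round(R[:,0],3),"jawyaw",round(np.degrees(np.arctan2(y[1],y[0])),2),"gap",round(s["finger_gap"],4),"F",np.round(s["contact_force"],1),"q",np.round(s["q"],2))
E
python3 - <<'E'
from h import *
im=cv2.imread("pics/top0.png"); g=cv2.cvtColor(im,cv2.COLOR_BGR2GRAY); h=cv2.cvtColor(im,cv2.COLOR_BGR2HSV)
show()
m=viewer.camera_model("top");E=np.array(m["extrinsics"]);print("cam",-E[:3,:3].T@E[:3,3])
lsd=cv2.createLineSegmentDetector()
for nm,(x0,y0,x1,y1),z,L in(("box",(318,170,418,262),.06,30),("cast",(435,122,485,176),.03,9)):
    for s in lsd.detect(g[y0:y1,x0:x1])[0][:,0]:
        q=s.reshape(2,2)+[x0,y0]; w=ray("top",q,z)[:,:2]; d=w[1]-w[0]
        if np.hypot(*(q[1]-q[0]))>L: print(nm,np.round(q,1).tolist(),"w",np.round(w*1000).tolist(),"yaw",round(np.degrees(np.arctan2(d[1],d[0]))%180,1),"len",round(np.hypot(*d)*1000))
w=comp((h[...,1]<70)&(h[...,2]>150)&(np.indices(g.shape)[1]<418),(367,217))
p=cv2.convexHull(np.argwhere(w)[:,::-1].astype(np.float32))[:,0]; print("boxhull",rect(ray("top",p,.06)))
# tab top of lid: bright tab
for V in(110,130,150,165,180):
    c=comp((g>V)&(h[...,0]<30)&(np.indices(g.shape)[0]<172),(459,147)); p=max(cv2.findContours(c,0,1)[0],key=len)[:,0]; print(V,c.sum(),rect(ray("top",p,.03)))
E
```

```text
t 0.1 tcp [ 0.2187 -0.585   0.2139] down [-0.     0.001 -1.   ] jawyaw -69.5 gap 0.0919 F [ 0.2 -0.8 -0.8] q [-1.22  0.35  1.63  0.    1.16 -0.  ]
cam [0.33246583 0.01017412 1.07663014]
box [[400.8, 248.1], [404.6, 186.8]] w [[405.0, -118.0], [532.0, -129.0]] yaw 175.1 len 128
box [[331.7, 182.0], [327.6, 243.2]] w [[546.0, 22.0], [417.0, 33.0]] yaw 175.4 len 129
box [[403.6, 185.9], [332.3, 181.6]] w [[534.0, -127.0], [547.0, 21.0]] yaw 85.3 len 149
box [[328.7, 244.8], [401.2, 249.5]] w [[414.0, 31.0], [402.0, -119.0]] yaw 85.3 len 150
box [[395.6, 245.7], [398.5, 198.1]] w [[410.0, -108.0], [509.0, -116.0]] yaw 175.2 len 99
box [[401.5, 190.6], [398.5, 244.4]] w [[525.0, -123.0], [412.0, -114.0]] yaw 175.4 len 113
box [[336.1, 184.9], [399.9, 188.8]] w [[539.0, 13.0], [528.0, -119.0]] yaw 85.3 len 133
box [[330.5, 239.4], [334.3, 185.7]] w [[425.0, 27.0], [538.0, 17.0]] yaw 175.2 len 113
box [[338.4, 194.4], [335.4, 241.8]] w [[519.0, 9.0], [420.0, 17.0]] yaw 175.5 len 100
box [[397.2, 196.0], [336.0, 191.9]] w [[513.0, -113.0], [524.0, 14.0]] yaw 85.0 len 128
box [[400.0, 255.6],
[... 372 characters left out ...]
 160.8]] w [[601.0, -220.0], [592.0, -273.0]] yaw 80.6 len 53
cast [[447.3, 137.8], [445.0, 155.4]] w [[643.0, -227.0], [605.0, -222.0]] yaw 171.2 len 39
cast [[465.4, 139.9], [467.8, 149.0]] w [[638.0, -266.0], [618.0, -271.0]] yaw 12.7 len 21
cast [[464.5, 152.6], [462.3, 141.3]] w [[610.0, -263.0], [635.0, -259.0]] yaw 9.1 len 25
boxhull (array([474.1, -48. ]), array([151.7, 133.2]), 85.1)
110 628 (array([ 623.2, -251.4]), array([55.4, 57.6]), 80.1)
130 598 (array([ 623.5, -252.3]), array([53.6, 56.6]), 80.4)
150 560 (array([ 624.1, -252.4]), array([53. , 55.4]), 80.4)
165 508 (array([ 624.3, -252.6]), array([52.7, 55.1]), 80.4)
180 425 (array([ 624.1, -252.6]), array([52.1, 54.2]), 80.3)
```

Heights and sizes agree: box 128–129 x 150 mm, cast 54 x 56, lid 133 x 152.
- Box centre (0.4745,-0.0485), yaw -4.7°.
- Cast (0.624,-0.252), yaw -9.5°.
- Lid (0.4415,-0.304), x-axis yaw 22.5°.

Now the approach.

```bash
python3 -c "
from h import *
plan([.619,-.2515,.12],80.5,8)"
```

```text
dist [ 0.4003  0.3335 -0.0939] rot [3.e+01 2.e-02 7.e-02] n 8
[0.0118, -0.0215, -0.0615] [3.75, 0.0, 0.01]
[0.0118, -0.0255, -0.0599] [3.75, 0.0, 0.01]
[0.0118, -0.0294, -0.0581] [3.75, 0.0, 0.01]
[0.0118, -0.0331, -0.0561] [3.75, 0.0, 0.01]
[0.0118, -0.0367, -0.0538] [3.75, 0.0, 0.01]
[0.0118, -0.0401, -0.0513] [3.75, 0.0, 0.01]
[0.0118, -0.0434, -0.0485] [3.75, 0.0, 0.01]
[0.0117, -0.0465, -0.0456] [3.75, 0.0, 0.01]
```

```bash
python3 -m handwheel '[{"translation":[0.006,-0.015,-0.042],"rot":[3.75,0,0]},{"translation":[0.006,-0.017,-0.041],"rot":[3.75,0,0]},{"translation":[0.006,-0.020,-0.040],"rot":[3.75,0,0]},{"translation":[0.006,-0.023,-0.038],"rot":[3.75,0,0]},{"translation":[0.006,-0.025,-0.037],"rot":[3.75,0,0]},{"translation":[0.006,-0.027,-0.035],"rot":[3.75,0,0]},{"translation":[0.006,-0.030,-0.033],"rot":[3.75,0,0]},{"translation":[0.006,-0.032,-0.031],"rot":[3.75,0,0]}]' 1 20
python3 -c "
from h import *
show();plan([.619,-.2515,.11],80.5,5)"
```

```text
time_s: 1.1
tcp_pos: [0.4931, -0.356, 0.1661]
tcp_rot: [-0.397, 1.57, 2.576]
contact_force: [0.7, -0.3, 1.1]
finger_gap: 0.0919
t 1.1 tcp [ 0.4931 -0.356   0.1661] down [-0.  0. -1.] jawyaw -99.62 gap 0.0919 F [ 0.7 -0.3  1.1] q [-0.63  0.38  1.72 -0.    1.05  1.11]
dist [ 0.1259  0.1045 -0.0561] rot [-0.12  0.03  0.01] n 5
[0.0112, -0.0248, -0.0213] [-0.02, 0.01, 0.0]
[0.0112, -0.0248, -0.0213] [-0.02, 0.01, 0.0]
[0.0112, -0.0248, -0.0214] [-0.02, 0.01, 0.0]
[0.0112, -0.0248, -0.0214] [-0.02, 0.01, 0.0]
[0.0112, -0.0248, -0.0214] [-0.02, 0.01, 0.0]
```

```bash
python3 -m handwheel '[{"translation":[0.011,-0.025,-0.0213],"rot":[0,0,0]},{"translation":[0.011,-0.025,-0.0213],"rot":[0,0,0]},{"translation":[0.011,-0.025,-0.0213],"rot":[0,0,0]},{"translation":[0.011,-0.025,-0.0213],"rot":[0,0,0]},{"translation":[0.011,-0.025,-0.0213],"rot":[0,0,0]},{"translation":[0,0,0],"rot":[0,0,0]}]'
python3 - <<'E'
from h import *
show();plan([.619,-.2515,.11],80.5,1)
a=viewer.capture("scene")[:,:,::-1]
cv2.imwrite("pics/s1.png",cv2.resize(a[300:480,220:460],(720,540),interpolation=cv2.INTER_CUBIC))
E
```

```text
time_s: 1.85
tcp_pos: [0.6186, -0.2497, 0.1102]
tcp_rot: [-0.389, 1.569, 2.589]
contact_force: [0.8, 0.0, -0.4]
finger_gap: 0.0922
t 1.85 tcp [ 0.6186 -0.2497  0.1102] down [-0.002  0.001 -1.   ] jawyaw -99.37 gap 0.0922 F [ 0.8  0.  -0.4] q [-0.39  0.52  1.62  0.    1.    1.35]
dist [ 0.0004 -0.0018 -0.0002] rot [0.13 0.1  0.04] n 1
[0.0002, 0.0017, -0.0007] [0.13, 0.1, 0.04]
```

View pics/s1.png

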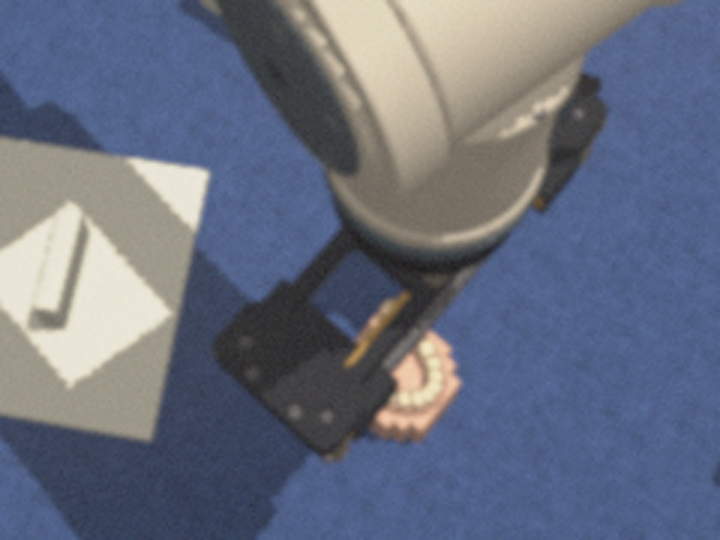

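The fingers straddle the cast, with the near pad left of it at about (330,440). Going down and gripping.

```bash
python3 -m handwheel '[{"translation":[0.03,0.001,0],"rot":[0,0,0]},{"translation":[0.03,0,0],"rot":[0,0,0]},{"translation":[0.03,0,0],"rot":[0,0,0]},{"translation":[0.012,0,0],"rot":[0,0,0]},{"translation":[0,0,0],"rot":[0,0,0]}]'
python3 -m handwheel '[{"translation":[0,0,0],"rot":[0,0,0]},{"translation":[0,0,0],"rot":[0,0,0]},{"translation":[0,0,0],"rot":[0,0,0]},{"translation":[0,0,0],"rot":[0,0,0]},{"translation":[0,0,0],"rot":[0,0,0]},{"translation":[0,0,0],"rot":[0,0,0]}]' -1 25
python3 -c "
from h import *
show()"
```

```text
time_s: 2.52
tcp_pos: [0.617, -0.2529, 0.0094]
tcp_rot: [-0.137, 1.57, 2.838]
contact_force: [0.9, -0.3, 0.1]
finger_gap: 0.092
time_s: 3.28
tcp_pos: [0.618, -0.2525, 0.0099]
tcp_rot: [-3.116, 1.57, -0.14]
contact_force: [-0.8, 1.6, 5.2]
finger_gap: 0.0536
t 3.27 tcp [ 0.618  -0.2525  0.0099] down [ 0. -0. -1.] jawyaw -99.5 gap 0.0536 F [-0.8  1.6  5.2] q [-0.39  0.65  1.67  0.    0.83  1.35]
```

```bash
python3 -m handwheel '[{"translation":[-0.015,0,0],"rot":[0,0,0]},{"translation":[-0.035,0,0],"rot":[0,0,0]},{"translation":[-0.04,0,0],"rot":[0,0,0]},{"translation":[-0.04,0,0],"rot":[0,0,0]},{"translation":[0,0,0],"rot":[0,0,0]}]'
python3 -c "
from h import *
show();plan([.4705,-.0485,.14],85.3,8)"
```

```text
time_s: 3.9
tcp_pos: [0.6198, -0.2534, 0.1437]
tcp_rot: [2.903, 1.564, -0.405]
contact_force: [0.7, 0.1, -2.4]
finger_gap: 0.0535
t 3.9 tcp [ 0.6198 -0.2534  0.1437] down [ 0.006 -0.003 -1.   ] jawyaw -99.5 gap 0.0535 F [ 0.7  0.1 -2.4] q [-0.39  0.49  1.6  -0.    1.05  1.35]
dist [-0.1493  0.2049 -0.0037] rot [-4.8  -0.35 -0.1 ] n 8
[0.0003, -0.0222, 0.0226] [-0.6, -0.04, -0.01]
[0.0003, -0.0224, 0.0224] [-0.6, -0.04, -0.01]
[0.0003, -0.0227, 0.0222] [-0.6, -0.04, -0.01]
[0.0004, -0.0229, 0.0219] [-0.6, -0.04, -0.01]
[0.0004, -0.0231, 0.0217] [-0.6, -0.04, -0.01]
[0.0004, -0.0233, 0.0215] [-0.6, -0.04, -0.01]
[0.0004, -0.0236, 0.0212] [-0.6, -0.04, -0.01]
[0.0004, -0.0238, 0.021] [-0.6, -0.04, -0.01]
```

```bash
python3 -m handwheel '[{"translation":[0,-0.022,0.0226],"rot":[-0.6,0,0]},{"translation":[0,-0.0224,0.0224],"rot":[-0.6,0,0]},{"translation":[0,-0.0227,0.0222],"rot":[-0.6,0,0]},{"translation":[0,-0.023,0.022],"rot":[-0.6,0,0]},{"translation":[0,-0.023,0.0217],"rot":[-0.6,0,0]},{"translation":[0,-0.0233,0.0215],"rot":[-0.6,0,0]},{"translation":[0,-0.0236,0.0212],"rot":[-0.6,0,0]},{"translation":[0,-0.0238,0.021],"rot":[-0.6,0,0]}]'
python3 -m handwheel '[{"translation":[0,0,0],"rot":[0,0,0]},{"translation":[0,0,0],"rot":[0,0,0]}]'
python3 -c "
from h import *
show();plan([.4705,-.0485,.03],85.3,4)"
```

```text
time_s: 4.9
tcp_pos: [0.4666, -0.0469, 0.1386]
tcp_rot: [-0.027, 1.569, 3.032]
contact_force: [0.1, 0.3, -3.0]
finger_gap: 0.0537
time_s: 5.15
tcp_pos: [0.4683, -0.0479, 0.1392]
tcp_rot: [0.67, 1.57, -2.554]
contact_force: [-0.3, 0.7, -1.2]
finger_gap: 0.0538
t 5.15 tcp [ 0.4683 -0.0479  0.1392] down [-0. -0. -1.] jawyaw -94.68 gap 0.0538 F [-0.3  0.7 -1.2] q [-0.1   0.21  2.03 -0.    0.91  1.55]
dist [ 0.0022 -0.0006 -0.1092] rot [ 0.02  0.01 -0.01] n 4
[0.0273, 0.0001, -0.0006] [0.0, 0.0, -0.0]
[0.0273, 0.0001, -0.0006] [0.0, 0.0, -0.0]
[0.0273, 0.0001, -0.0006] [0.0, 0.0, -0.0]
[0.0273, 0.0001, -0.0006] [0.0, 0.0, -0.0]
```

```bash
python3 -m handwheel '[{"translation":[0.03,0,-0.001],"rot":[0,0,0]},{"translation":[0.03,0,-0.001],"rot":[0,0,0]},{"translation":[0.03,0,0],"rot":[0,0,0]},{"translation":[0.02,0,0],"rot":[0,0,0]},{"translation":[0.009,0,0],"rot":[0,0,0]},{"translation":[0,0,0],"rot":[0,0,0]}]'
python3 -m handwheel '[{"translation":[0.002,0,0],"rot":[0,0,0]},{"translation":[0.002,0,0],"rot":[0,0,0]},{"translation":[0.002,0,0],"rot":[0,0,0]},{"translation":[0,0,0],"rot":[0,0,0]}]'
```

```text
time_s: 5.9
tcp_pos: [0.4702, -0.0482, 0.0202]
tcp_rot: [0.023, 1.57, 3.082]
contact_force: [-1.6, -0.0, -2.1]
finger_gap: 0.054
time_s: 6.4
tcp_pos: [0.4703, -0.0478, 0.0147]
tcp_rot: [-3.037, 1.571, 0.023]
contact_force: [-0.1, -0.3, -2.4]
finger_gap: 0.0539
```

```bash
python3 -m handwheel '[{"translation":[0.001,0,0],"rot":[0,0,0]},{"translation":[0.001,0,0],"rot":[0,0,0]},{"translation":[0,0,0],"rot":[0,0,0]}]'
```

```text
time_s: 6.78
tcp_pos: [0.4704, -0.0478, 0.0138]
tcp_rot: [-3.101, 1.571, -0.042]
contact_force: [-5.9, -0.2, 20.8]
finger_gap: 0.0536
```

Contact with the floor shows at the expected height (20 N upward). Releasing partially and checking.

```bash
python3 -m handwheel '[{"translation":[-0.0005,0,0],"rot":[0,0,0]},{"translation":[0,0,0],"rot":[0,0,0]},{"translation":[0,0,0],"rot":[0,0,0]},{"translation":[0,0,0],"rot":[0,0,0]}]' 0.45
python3 -m handwheel '[{"translation":[-0.01,0,0],"rot":[0,0,0]},{"translation":[-0.03,0,0],"rot":[0,0,0]},{"translation":[-0.045,0,0],"rot":[0,0,0]},{"translation":[-0.045,0,0],"rot":[0,0,0]},{"translation":[0,0,0],"rot":[0,0,0]}]' 
python3 -c "
from h import *
show();plan([.4415,-.3042,.14],22.5,8)"
```

```text
time_s: 7.28
tcp_pos: [0.4702, -0.0478, 0.013]
tcp_rot: [-0.163, 1.571, 2.896]
contact_force: [-0.0, -0.2, -0.2]
finger_gap: 0.0666
time_s: 7.9
tcp_pos: [0.4727, -0.0481, 0.1468]
tcp_rot: [3.116, 1.564, -0.108]
contact_force: [-0.3, 0.1, 0.3]
finger_gap: 0.0667
t 7.9 tcp [ 0.4727 -0.0481  0.1468] down [ 0.007 -0.001 -1.   ] jawyaw -94.7 gap 0.0667 F [-0.3  0.1  0.3] q [-0.1   0.2   2.02 -0.    0.92  1.55]
dist [-0.0312 -0.2561 -0.0068] rot [62.8  -0.36  0.21] n 8
[0.0008, 0.0322, 0.0013] [7.85, -0.05, 0.03]
[0.0009, 0.0321, -0.0031] [7.85, -0.05, 0.03]
[0.0009, 0.0314, -0.0075] [7.85, -0.05, 0.03]
[0.0009, 0.03, -0.0117] [7.85, -0.05, 0.03]
[0.0009, 0.0282, -0.0157] [7.85, -0.05, 0.03]
[0.0009, 0.0258, -0.0194] [7.85, -0.05, 0.03]
[0.0009, 0.0229, -0.0227] [7.85, -0.05, 0.03]
[0.0009, 0.0195, -0.0257] [7.85, -0.05, 0.03]
```

```bash
python3 -m handwheel '[{"translation":[0,0.0322,0.0013],"rot":[7.85,0,0]},{"translation":[0.001,0.032,-0.003],"rot":[7.85,0,0]},{"translation":[0.001,0.0314,-0.0075],"rot":[7.85,0,0]},{"translation":[0.001,0.03,-0.0117],"rot":[7.85,0,0]},{"translation":[0.001,0.0282,-0.0157],"rot":[7.85,0,0]},{"translation":[0.001,0.0258,-0.0194],"rot":[7.85,0,0]},{"translation":[0.001,0.023,-0.0227],"rot":[7.85,0,0]},{"translation":[0.001,0.0195,-0.0257],"rot":[7.85,0,0]}]'
python3 -m handwheel '[{"translation":[0,0,0],"rot":[0,0,0]},{"translation":[0,0,0],"rot":[0,0,0]}]'
python3 - <<'E'
from h import *
show();plan([.4415,-.3042,.10],22.5,1)
a=viewer.capture("scene")[:,:,::-1]; b=viewer.capture("top")[:,:,::-1]
o=np.zeros((600,800,3),np.uint8);o[:420,:560]=cv2.resize(a[210:450,160:480],(560,420),interpolation=cv2.INTER_CUBIC)
o[300:,500:]=cv2.resize(b[165:265,320:420],(300,300),interpolation=cv2.INTER_CUBIC)
cv2.imwrite("pics/s2.png",o)
E
```

```text
time_s: 8.9
tcp_pos: [0.4379, -0.3046, 0.1352]
tcp_rot: [0.544, 1.569, 2.503]
contact_force: [0.7, 0.7, 0.3]
finger_gap: 0.0666
time_s: 9.15
tcp_pos: [0.4381, -0.3031, 0.1354]
tcp_rot: [0.418, 1.569, 2.383]
contact_force: [0.4, 0.6, 0.3]
finger_gap: 0.0667
t 9.15 tcp [ 0.4381 -0.3031  0.1354] down [-0.001  0.001 -1.   ] jawyaw -157.42 gap 0.0667 F [0.4 0.6 0.3] q [-0.61  0.31  1.9   0.    0.94  2.14]
dist [ 0.0034 -0.0011 -0.0354] rot [ 0.08  0.09 -0.04] n 1
[0.0354, -0.0027, -0.0024] [0.08, 0.09, -0.04]
```

View pics/s2.png

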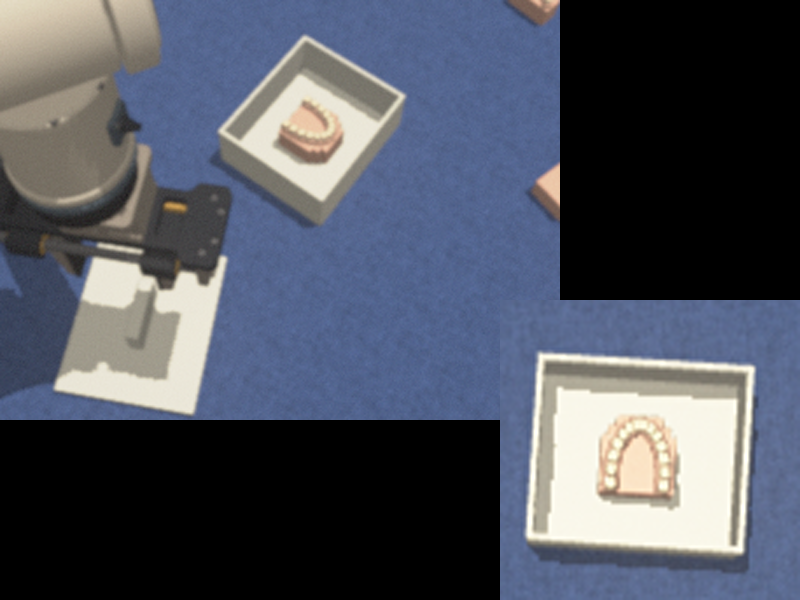

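The cast stands upright in the middle of the box at about (638,455) in the crop, teeth up, released. Now down to the lid tab.

```bash
python3 -m handwheel '[{"translation":[0.03,-0.0027,-0.0024],"rot":[0,0,0]},{"translation":[0.035,0,0],"rot":[0,0,0]},{"translation":[0.035,0,0],"rot":[0,0,0]},{"translation":[0.01,0,0],"rot":[0,0,0]},{"translation":[0.008,0,0],"rot":[0,0,0]},{"translation":[0,0,0],"rot":[0,0,0]}]'
python3 -m handwheel '[{"translation":[0,0,0],"rot":[0,0,0]},{"translation":[0,0,0],"rot":[0,0,0]},{"translation":[0,0,0],"rot":[0,0,0]},{"translation":[0,0,0],"rot":[0,0,0]},{"translation":[0,0,0],"rot":[0,0,0]},{"translation":[0,0,0],"rot":[0,0,0]},{"translation":[0,0,0],"rot":[0,0,0]},{"translation":[0,0,0],"rot":[0,0,0]}]' -1 25
python3 -c "
from h import *
show()"
```

```text
time_s: 10.0
tcp_pos: [0.4425, -0.3051, 0.0185]
tcp_rot: [-2.534, 1.57, -0.57]
contact_force: [-0.1, -0.5, 0.4]
finger_gap: 0.0666
time_s: 11.0
tcp_pos: [0.442, -0.3051, 0.0181]
tcp_rot: [0.924, 1.571, 2.888]
contact_force: [-1.9, -0.8, 1.4]
finger_gap: 0.0139
t 11.0 tcp [ 0.442  -0.3051  0.0181] down [-0.  0. -1.] jawyaw -157.5 gap 0.0139 F [-1.9 -0.8  1.4] q [-0.61  0.49  1.96 -0.    0.69  2.14]
```

```bash
python3 -m handwheel '[{"translation":[-0.01,0,0],"rot":[0,0,0]},{"translation":[-0.03,0,0],"rot":[0,0,0]},{"translation":[-0.045,0,0],"rot":[0,0,0]},{"translation":[-0.045,0,0],"rot":[0,0,0]},{"translation":[-0.02,0,0],"rot":[0,0,0]},{"translation":[0,0,0],"rot":[0,0,0]}]'
python3 - <<'E'
from h import *
show();plan([.4745,-.0485,.165],-4.7,8)
E
```

```text
time_s: 11.75
tcp_pos: [0.4432, -0.3057, 0.1701]
tcp_rot: [-2.534, 1.567, -0.571]
contact_force: [0.6, -0.4, -2.3]
finger_gap: 0.0139
t 11.75 tcp [ 0.4432 -0.3057  0.1701] down [ 0.003 -0.002 -1.   ] jawyaw -157.5 gap 0.0139 F [ 0.6 -0.4 -2.3] q [-0.61  0.27  1.87  0.    1.01  2.14]
dist [ 0.0313  0.2572 -0.0051] rot [27.2  -0.15  0.17] n 8
[0.0006, -0.0159, 0.0282] [3.4, -0.02, 0.02]
[0.0006, -0.0142, 0.0291] [3.4, -0.02, 0.02]
[0.0006, -0.0125, 0.0299] [3.4, -0.02, 0.02]
[0.0006, -0.0107, 0.0306] [3.4, -0.02, 0.02]
[0.0006, -0.0088, 0.0312] [3.4, -0.02, 0.02]
[0.0006, -0.007, 0.0316] [3.4, -0.02, 0.02]
[0.0006, -0.0051, 0.032] [3.4, -0.02, 0.02]
[0.0006, -0.0032, 0.0322] [3.4, -0.02, 0.02]
```

Turning +27° would drive joint 6 to about 3.13, past its 3.02 limit. I'll turn −152.8° instead, since the lid fits either way round.

```bash
python3 - <<'E'
from h import *
p,R=pose(); d=(np.array([.4745,-.0485,.165])-p)/16
for i in range(16):
    print(np.round(R.inv().apply(d),4).tolist()); R=R*Ro.from_rotvec([-152.8/16,0,0],degrees=True)
E
```

```text
[0.0003, -0.008, 0.0141]
[0.0003, -0.0102, 0.0126]
[0.0003, -0.0121, 0.0107]
[0.0003, -0.0137, 0.0086]
[0.0003, -0.015, 0.0062]
[0.0003, -0.0158, 0.0036]
[0.0003, -0.0162, 0.0009]
[0.0003, -0.0161, -0.0018]
[0.0003, -0.0156, -0.0044]
[0.0003, -0.0146, -0.0069]
[0.0003, -0.0133, -0.0093]
[0.0003, -0.0116, -0.0113]
[0.0003, -0.0095, -0.0131]
[0.0003, -0.0072, -0.0145]
[0.0003, -0.0047, -0.0155]
[0.0003, -0.0021, -0.0161]
```

```bash
python3 -m handwheel '[{"translation":[0,-0.008,0.0141],"rot":[-9.55,0,0]},{"translation":[0,-0.0102,0.0126],"rot":[-9.55,0,0]},{"translation":[0,-0.0121,0.0107],"rot":[-9.55,0,0]},{"translation":[0,-0.0137,0.0086],"rot":[-9.55,0,0]},{"translation":[0,-0.015,0.0062],"rot":[-9.55,0,0]},{"translation":[0,-0.0158,0.0036],"rot":[-9.55,0,0]},{"translation":[0,-0.0162,0.0009],"rot":[-9.55,0,0]},{"translation":[0,-0.0161,-0.0018],"rot":[-9.55,0,0]}]'
python3 -m handwheel '[{"translation":[0,-0.0156,-0.0044],"rot":[-9.55,0,0]},{"translation":[0,-0.0146,-0.0069],"rot":[-9.55,0,0]},{"translation":[0,-0.0133,-0.0093],"rot":[-9.55,0,0]},{"translation":[0,-0.0116,-0.0113],"rot":[-9.55,0,0]},{"translation":[0,-0.0095,-0.0131],"rot":[-9.55,0,0]},{"translation":[0,-0.0072,-0.0145],"rot":[-9.55,0,0]},{"translation":[0,-0.0047,-0.0155],"rot":[-9.55,0,0]},{"translation":[0,0,0],"rot":[0,0,0]}]'
python3 - <<'E'
from h import *
show();plan([.4745,-.0485,.165],-4.7)
E
```

```text
time_s: 12.75
tcp_pos: [0.457, -0.1755, 0.1667]
tcp_rot: [-0.581, 1.569, 2.722]
contact_force: [0.2, -0.1, -1.6]
finger_gap: 0.0138
time_s: 13.75
tcp_pos: [0.4707, -0.0631, 0.167]
tcp_rot: [-1.53, 1.569, 2.934]
contact_force: [-0.4, 0.2, -0.4]
finger_gap: 0.0141
t 13.75 tcp [ 0.4707 -0.0631  0.167 ] down [-0.002  0.    -1.   ] jawyaw -14.23 gap 0.0141 F [-0.4  0.2 -0.4] q [-0.14  0.18  1.99  0.    0.97  0.11]
dist [ 0.0038  0.0146 -0.002 ] rot [-9.53 -0.    0.11] n 1
[0.002, 0.0001, -0.0151] [-9.53, -0.0, 0.11]
```

```bash
python3 -m handwheel '[{"translation":[0.002,0,-0.015],"rot":[-9.5,0,0]},{"translation":[0.02,0,0],"rot":[0,0,0]},{"translation":[0.02,0,0],"rot":[0,0,0]},{"translation":[0,0,0],"rot":[0,0,0]},{"translation":[0,0,0],"rot":[0,0,0]}]'
python3 - <<'E'
from h import *
show();plan([.4745,-.0485,.125],-4.7)
p,R=pose();zt=p[2]-.006; yaw=np.radians(-4.7);ex=np.array([np.cos(yaw),np.sin(yaw),0]);ey=np.array([-ex[1],ex[0],0])
o=np.zeros((600,800,3),np.uint8)
for n,x0,y0,w,hh,X in(("scene",230,190,200,180,0),("top",310,160,130,117,400)):
    a=viewer.capture(n)[:,:,::-1].copy(); cv2.imwrite(f"pics/{n}3.png",a)
    c=np.array([p[0],p[1],zt]); cs=[c+sx*.065*ex+sy*.075*ey for sx,sy in((1,1),(1,-1),(-1,-1),(-1,1))]
    q=proj(n,np.array(cs)); print(n,"expected plate-top corners",np.round(q,1).tolist())
    cr=cv2.resize(a[y0:y0+hh,x0:x0+w],(400,360),interpolation=cv2.INTER_CUBIC)
    for u in q: cv2.circle(cr,tuple(np.int32((u-[x0,y0]+.5)*400/w)),3,(0,0,255),1)
    o[100:460,X:X+400]=cr
cv2.imwrite("pics/s3.png",o)
E
```

```text
time_s: 14.38
tcp_pos: [0.4752, -0.0497, 0.1263]
tcp_rot: [-0.91, 1.571, -2.566]
contact_force: [0.9, -0.1, -1.5]
finger_gap: 0.0136
t 14.38 tcp [ 0.4752 -0.0497  0.1263] down [-0. -0. -1.] jawyaw -4.86 gap 0.0136 F [ 0.9 -0.1 -1.5] q [-0.11  0.24  2.02 -0.    0.88 -0.02]
dist [-0.0007  0.0012 -0.0013] rot [-0.16  0.    0.  ] n 1
[0.0013, -0.0008, -0.0011] [-0.16, 0.0, 0.0]
scene expected plate-top corners [[396.2, 247.9], [346.2, 310.9], [283.0, 269.3], [335.2, 212.4]]
top expected plate-top corners [[332.6, 175.4], [408.9, 180.0], [405.2, 246.0], [328.1, 241.0]]
```

View pics/s3.png

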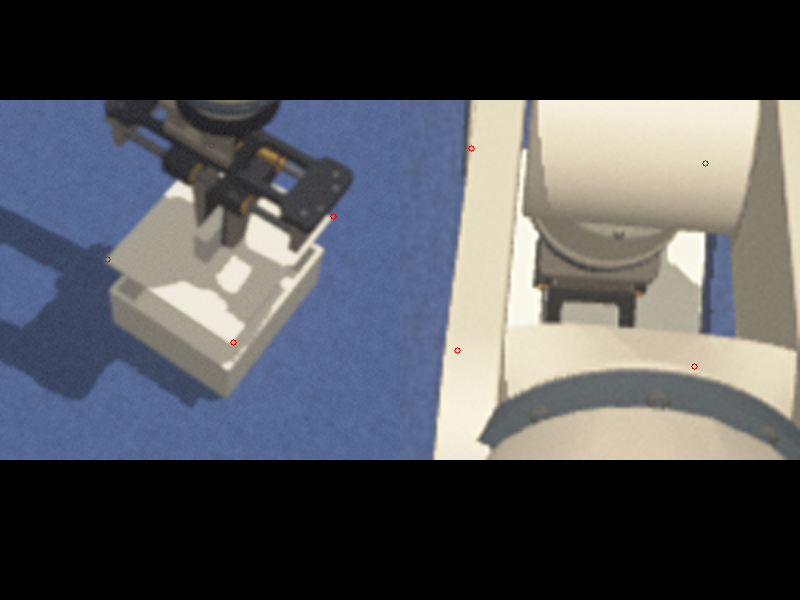

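The expected corners (red) sit on the actual plate corners at (108,260), (233,343) and (333,217) in the crop, so the lid is level and aligned. Lowering.

```bash
python3 -m handwheel '[{"translation":[0.015,-0.001,-0.001],"rot":[0,0,0]},{"translation":[0.015,0,0],"rot":[0,0,0]},{"translation":[0.012,0,0],"rot":[0,0,0]},{"translation":[0.006,0,0],"rot":[0,0,0]},{"translation":[0.003,0,0],"rot":[0,0,0]},{"translation":[0.002,0,0],"rot":[0,0,0]},{"translation":[0,0,0],"rot":[0,0,0]}]'
python3 -m handwheel '[{"translation":[0.001,0,0],"rot":[0,0,0]},{"translation":[0.001,0,0],"rot":[0,0,0]},{"translation":[0,0,0],"rot":[0,0,0]}]'
```

```text
time_s: 15.35
tcp_pos: [0.4743, -0.0483, 0.0732]
tcp_rot: [1.6, 1.571, -0.054]
contact_force: [-0.3, 0.2, -2.1]
finger_gap: 0.0141
time_s: 15.72
tcp_pos: [0.4742, -0.0483, 0.0711]
tcp_rot: [1.525, 1.571, -0.129]
contact_force: [-0.4, -0.6, -1.1]
finger_gap: 0.0138
```

```bash
python3 -m handwheel '[{"translation":[0.0008,0,0],"rot":[0,0,0]},{"translation":[0.0008,0,0],"rot":[0,0,0]},{"translation":[0,0,0],"rot":[0,0,0]}]'
```

```text
time_s: 16.1
tcp_pos: [0.4742, -0.0483, 0.0701]
tcp_rot: [1.73, 1.571, 0.076]
contact_force: [-2.5, -0.1, 8.1]
finger_gap: 0.0137
```

Contact comes at z=0.070, as expected for a seated lid. Release and retreat.

```bash
python3 -m handwheel '[{"translation":[0,0,0],"rot":[0,0,0]},{"translation":[0,0,0],"rot":[0,0,0]},{"translation":[0,0,0],"rot":[0,0,0]},{"translation":[0,0,0],"rot":[0,0,0]},{"translation":[0,0,0],"rot":[0,0,0]}]' 0.2
python3 -m handwheel '[{"translation":[-0.01,0,0],"rot":[0,0,0]},{"translation":[-0.03,0,0],"rot":[0,0,0]},{"translation":[-0.04,0,0],"rot":[0,0,0]},{"translation":[-0.03,0,0.03],"rot":[0,0,0]},{"translation":[0,0,0.05],"rot":[0,0,0]},{"translation":[0,0,0.05],"rot":[0,0,0]},{"translation":[0,0,0.05],"rot":[0,0,0]},{"translation":[0,0,0.04],"rot":[0,0,0]}]'
python3 -m handwheel '[{"translation":[0,0,0.04],"rot":[0,0,0]},{"translation":[0,0,0],"rot":[0,0,0]}]'
python3 - <<'E'
from h import *
show()
a=viewer.capture("scene")[:,:,::-1]; b=viewer.capture("top")[:,:,::-1].copy(); cv2.imwrite("pics/top4.png",b)
yaw=np.radians(-4.7);ex=np.array([np.cos(yaw),np.sin(yaw),0]);ey=np.array([-ex[1],ex[0],0]);c=np.array([.4745,-.0485,.064])
cs=np.array([c+sx*.065*ex+sy*.075*ey for sx,sy in((1,1),(1,-1),(-1,-1),(-1,1))])
o=np.zeros((400,800,3),np.uint8)
for n,im,x0,y0,X in(("scene",a.copy(),270,210,0),("top",b,300,150,400)):
    cr=cv2.resize(im[y0:y0+130,x0:x0+130],(400,400),interpolation=cv2.INTER_CUBIC)
    for u in proj(n,cs): cv2.circle(cr,tuple(np.int32((u-[x0,y0]+.5)*400/130)),3,(0,0,255),1)
    o[:,X:X+400]=cr
cv2.imwrite("pics/s4.png",o)
h=cv2.cvtColor(b,cv2.COLOR_BGR2HSV);w=comp((h[...,1]<70)&(h[...,2]>150)&(np.indices(h.shape[:2])[1]<418),(367,214))
p=max(cv2.findContours(w,0,1)[0],key=len)[:,0];print(w.sum(),rect(ray("top",p,.064)))
E
```

```text
time_s: 16.73
tcp_pos: [0.4741, -0.0483, 0.0694]
tcp_rot: [-1.704, 1.571, 2.926]
contact_force: [0.4, -0.3, -0.3]
finger_gap: 0.0548
time_s: 17.73
tcp_pos: [0.4557, -0.2694, 0.1803]
tcp_rot: [1.044, 1.57, -0.611]
contact_force: [0.7, 0.3, -0.8]
finger_gap: 0.0552
time_s: 17.98
tcp_pos: [0.4524, -0.3096, 0.1801]
tcp_rot: [0.767, 1.57, -0.889]
contact_force: [-0.4, 0.3, -0.6]
finger_gap: 0.0553
t 17.98 tcp [ 0.4524 -0.3096  0.1801] down [ 0.001 -0.001 -1.   ] jawyaw -4.91 gap 0.0553 F [-0.4  0.3 -0.6] q [-0.6   0.27  1.83 -0.    1.04 -0.52]
4767 (array([474.6, -49.3]), array([155.3, 135.4]), 85.2)
```

View pics/s4.png

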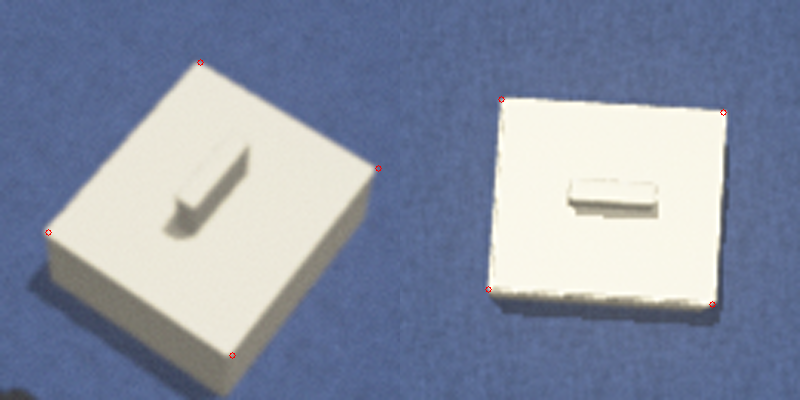

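The lid is seated flush: its corners lie on the predicted z=64 mm points in both views, (48,232), (232,355), (378,168) and (200,62) in the scene crop. The arm is clear, so I'm handing in.

```bash
python3 -c "
from cell import order
print(order.sign_off())"
```

```text
the job is handed in; nothing more can be done
None
```

The full-arch cast is standing teeth up in the model box, and the box is closed with the white rectangular lid, tab up. I handed the job in at about 18 s of robot time; `sign_off()` gives no verdict.

- **Cast:** I gripped it by its flat sides (gap 53.6 mm against 54 mm given). I lowered it until the floor pushed back with about 21 N, then let go. Both cameras showed it upright in the middle of the open box while the lid was still on the table.
- **Lid:** I gripped the tab (gap 13.9 mm against 14 mm). I turned the lid about 153° the other way, because the direct 27° turn would have taken joint 6 past its range. It met the rim at a TCP height of 0.070 m, as expected for a seated lid.
- **Last checks:**
  - In both views the lid corners lay on the predicted corners of a seated plate, within about a pixel.
  - The lid's centre was within about 1 mm of the box centre, and its angle within about 0.1° of the box's.
  - The fingers were open, the arm was clear, and the force reading was near zero.
- **What disagreed:** the final lid contour measured 155 x 135 mm instead of 150 x 130. I put this down to the mask also catching the side walls. The cast could not be seen again once the lid was on.

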